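# Dispense one bearing ball and present it to the check camera

### The job

Push the slide of the ball dispenser fully home to its far stop, so that one steel ball drops into the carrier waiting underneath (just the one ball, with the carrier left where it is until then). Then take the carrier by its upright grip, draw it straight out from under the dispenser and carry it, level so that the loose ball stays in its shallow pocket, to the check camera. The job finishes while you are still holding: keep the carrier level and still in the gripper, with the ball pocket centred above the white disc on the camera's foot, 10 cm above the worktop; do not set it down or let go, and leave the other things on the worktop alone.

Things in the scene. Friction and masses are not known exactly. Their poses are not given: they have to be found in the camera images.
- dispenser: Fixed ball dispenser: grey foot 100 x 210 mm (upper face 9 mm above the worktop) with a 44 mm tongue to x = -107 mm, aluminium bridge (front edge x = -31 mm, underside 42 mm, slideway top 71 mm high), clear magazine tube 29 mm wide at y = -40 mm, top 119 mm. Origin on the worktop below the drop hole; x away from the robot, y along the slideway. Stands left or right of the camera.
- slide (a joint): Travel of the dispenser's slide along the dispenser's +y, in m: 0 at the start (its ball hole under the magazine), 0.040 at the far stop, where the hole stands over the drop hole and the ball falls through. It moves stiffly (2 to 5 N) and stays where it is left. Pushed back it would load the next ball.
- slide_grip (a point): Middle of the upright black grip of the slide: 16 mm along the dispenser's x, 26 mm along its y, from 70 to 106 mm above the worktop, this point 90 mm above it; free on all sides. It moves with the slide. Axes as the dispenser's.
- carrier: Loose ball carrier, 0.12 kg, most of it in the grip: grey plate 64 x 64 x 10 mm with a round pocket (34 mm wide, 3.5 mm deep), a neck 18 mm wide to -x and on it an upright black grip. Origin under the pocket's middle at the underside; x from grip to pocket, z up. At the start it lies on the dispenser's foot (9 mm up) between guide rails (12 mm high, 3.5 mm play), axes parallel to the dispenser's.
- carrier_grip (a point): Middle of the carrier's upright grip: 40 mm along the carrier's x, 12 mm thick along its y, from 10 to 58 mm above the underside; this point is 88 mm from the pocket's middle along -x and 36 mm above the underside (45 mm above the worktop at the start). Draw it along the dispenser's -x by 75 mm before lifting: the ball passes 6 mm below the bridge.
- carrier_pocket (a point): Point on the axis of the carrier's pocket where the centre of a resting ball lies, 16.5 mm above the carrier's underside (10 mm above the pocket's floor). The ball may roll about 9 mm to any side inside the pocket.
- ball_0_center (a point): Centre of the steel ball (20 mm diameter, 33 g) that lies in the slide's hole at the start and is to be dispensed.
- ball_1_center (a point): Centre of the next steel ball, 20 mm, in the magazine tube; it stays there.
- ball_2_center (a point): Centre of the last steel ball, 20 mm, in the magazine tube on top of the other; it stays there.
- check_stand: Fixed check camera: grey foot 195 x 90 mm (12 mm high) with a white disc (58 mm wide) near its front end and, 128 mm behind it, a column with a small camera looking down at 40 degrees over the disc. Origin on the worktop below the disc's middle; x from disc to column. The camera's ring light reaches to 45 mm behind the disc's middle at 180 mm height, its top 243 mm high.
- view_spot (a point): Where the ball is to be held: the point on the camera's axis above the middle of the white disc, 100 mm above the worktop.
- end_cap_2: Bystander: black round cap 30 mm wide, 18 mm high, on the front part of the worktop.
- pliers: Bystander: red-handled pliers, 167 mm long, flat on the left part of the green mat.
- calliper: Bystander: calliper 204 mm long near the front edge.

How it is judged:
On the way, in this order (a step that is already met when the one before it is completed fails the run):
1. the slide is at its far stop and one ball lies in the pocket of the carrier, which is still home (value of joint slide above 0.036 m and distance between ball_0_center and carrier_pocket below 0.014 m and distance of carrier from where it was at the start of the episode below 0.012 m), for 0.2 s.
2. the carrier is drawn out of the dispenser with the ball in its pocket (x of carrier_pocket in the frame of dispenser below -0.06 m and distance between ball_0_center and carrier_pocket below 0.014 m), for 0.1 s.
At the end, for the whole second after the job is handed in: The fingers hold the carrier clear of the camera stand, level within 0.1 rad and still (under 0.02 m/s); the dispensed ball lies in its pocket; the pocket point is within 20 mm horizontally of the view spot and 80 to 120 mm above the worktop; the other two balls are still in the dispenser (horizontal distance between carrier_pocket and view_spot below 0.02 m and height (world z) of carrier_pocket between 0.08 and 0.12 m and angle between carrier's own z axis and vertical below 0.1 rad and linear speed of carrier below 0.02 m/s and angular speed of carrier below 0.15 rad/s and distance between ball_0_center and carrier_pocket below 0.014 m and contact force between the fingers and carrier above 2 N and contact force between check_stand and carrier below 0.2 N and height (world z) of each of ball_1_center, ball_2_center above 0.05 m); the arm keeps its last pose, push and grip.
It fails at once if the dispensed ball falls off the carrier (height (world z) of ball_0_center below 0.0205 m).
It fails at once if a second ball is dispensed or falls out (height (world z) of any of ball_1_center, ball_2_center below 0.05 m).
It fails at once if the carrier is tipped by more than 20 degrees (angle between carrier's own z axis and vertical above 0.35 rad).
It fails at once if a bystander is pushed away by more than 20 mm (distance of any of end_cap_2, pliers, calliper from where it was at the start of the episode above 0.02 m).
It also fails if it takes over 54 s, if anything falls off the work surface, if the arm or the gripper's body presses on something with over 40 N, if the wrist force passes 120 N, or if a joint passes its speed limit or range.

### The arm

A 6-joint arm with a two-finger parallel gripper is mounted at the origin on a cart in front of the work surface, level with it; the furniture and walls round the work are solid. World frame = base frame: x ahead of the robot, y to its left, z up, the work surface at z = 0. Lengths are in m, angles in rad, forces in N, time in s.
With the tool pointing down it reaches from about 0.375 to 0.9 m from the base axis. Payload 3.1 kg.
Tool frame: the origin (TCP) lies midway between the tips of the shut fingers; the grasp point (between the pads) lies 19 mm behind it; z points along the fingers, y is the direction in which the jaws open and shut (so a half turn about z gives the same grasp; the last joint's range is limited). The gripper opens to 85 mm and grips with 20 to 120 N. Pads are 22 mm wide; open, the fingers measure 114 mm over their backs; the gripper's body (76 mm by 85 mm) begins 54 mm behind the grasp point. The pads swing forward as they close: fully open they stand 13 mm farther back than shut.
Start: joints at [1, 0.527, 1.433, -0, 1.181, -0.178], TCP at [0.239, 0.577, 0.231] pointing down, gripper open.
Joint ranges: [-3.08, 3.08], [-0.75, 2.2], [0.22, 2.44], [-1.43, 4.57], [0, 2.65], [-2.85, 2.85]. Speed limits (rad/s): [2.79, 2.79, 3.14, 3.14, 3.14, 3.14].

### API

Orientations are given as a unit quaternion [x, y, z, w].
In Python, from station import manip gives the robot as it stands.
- The arm moves only by the tool play_rows, never from a script. Its argument "increments" is a list of rows, each a list of 3 entries, a list of its own where there are three numbers: the shift along the tool's x, y, z in m, then the turn, a rotation vector about the tool's x, y, z in rad, then the opening, from 0 (shut) to 1 (fully open). A call has 1 to 10 rows; each row is the pose to reach, as a shift and turn from the pose commanded when the call began, along the tool's axes at that moment; what a row does not reach only later rows make up. A row lasts 1/10 s, in which the tool goes at most 50 mm and 8.59 degrees, less where a joint would pass 70% of its speed; a pose out of reach is approached as far as the arm can. A call with a gripper value outside its range is refused whole. The fingers move at their own pace and stop on an object; "force" is the grip in N (left out, the last holds). Time passes only in rows, so rows that repeat a pose let the fingers close. It gives the time, the measured TCP pose, the force and the opening at its end, in the units of the state.
- manip.sense(): the state, without advancing time (a new reading comes with each control period).
- manip.snapshot(name): name is "scene" or "top" or "wrist"; returns (picture, depth): 420x560x3 uint8, red, green, blue; 420x560 float32, m along the optical axis (not along the pixel's ray), 0 where there is no reading.
- manip.camera_model(name): a dict with "camera_matrix" (3x3 intrinsics, pixels), "R" (3x3) and "t" (3): a world point X has camera coordinates R X + t. Camera axes: x right, y down, z forward; pixel columns grow to the right and rows downward; lengths in m; the calibration is good to about 2 mm. The wrist camera is an equidistant fisheye: a pixel r from the principal point sees the ray r / f radians off the axis. A picture is of the moment at which its call begins: read the wrist's pose just before it. camera_model takes no time and is no camera call; for the wrist camera it gives the pose at the moment of the call.
- manip.sign_off(): hands the job in, once; it reports no verdict.
Trained networks look in the newest picture that a camera, given by its name, has taken for a name from the list of things; names that differ only in an ending like _2 or _b are one class to them, and where a whole thing is asked for, a point or a joint stands for the part that bears it (a point fixed in the world has none). Each returns a list of dicts, best first, with "p" (0 to 1); they miss things now and then, are a little off and sometimes report something else, mostly with a low value. They report only what shows in the picture. A call takes as long as a camera call.
- manip.regions_of(camera, thing): "region" (420x560 bool, what is visible of it) and "rect" ([left, top, width, height] in pixels, round what is visible of it).
The state is a dict: "t": time; "q": joint angles; "qd": joint speeds; "tau": joint torques, N m; "tcp_pos": TCP position; "tool_rot": TCP orientation; "force": force on the tool from outside, world axes, zero at the start; "ft_torque": the same for the moment, N m; "finger_gap": opening from 0.0 (shut) to 1.0 (fully open).
Only numpy, scipy, OpenCV 4.12 (cv2) and the standard library are available. Lean on these libraries where they do the work, as an engineer would, in place of code of your own. Each camera call takes 0.05 s, during which the arm holds its last target.

## Working session

There is one attempt and no reset: what is moved stays moved. The work goes in short steps, Python scripts to look and compute and a tool call to move; the robot and the scene stay as the last step left them, time stands still between calls to the robot, and variables do not carry over. Pictures are saved under pics/ and viewed, and the job is handed in when it is done.

Besides the shell and the picture viewer there is one more tool, called after "Request:" as a command line: name --argument value ..., lists and objects as JSON in quotes. play_rows: Moves the arm, as the interface text tells. Its arguments: {"type":"object","properties":{"increments":{"type":"array"},"force":{"type":"number"}},"required":["increments"]}

```bash
mkdir -p pics; ls; python3 - <<'E'
from station import manip
import cv2,numpy as np
s=manip.sense(); print(s)
for n in ("scene","top"):
    p,d=manip.snapshot(n); cv2.imwrite(f"pics/{n}0.png",p[:,:,::-1]); np.savez(f"pics/{n}0.npz",p=p,d=d)
    m=manip.camera_model(n); print(n,m)
E
```

```text
pics
{'t': 0.0, 'q': array([ 9.99501458e-01,  5.28507856e-01,  1.43393215e+00,  1.22628121e-05,
        1.18139480e+00, -1.78502087e-01]), 'qd': array([-2.03717390e-03,  1.66165419e-03, -6.48880601e-04, -1.42432384e-03,
        1.60759888e-04, -9.64410158e-05]), 'tau': array([-1.03140967e-03, -4.42346156e+01, -1.78023791e+01, -2.57757329e-04,
        8.41792789e-03,  9.87333522e-06]), 'tcp_pos': array([0.23879984, 0.57678863, 0.23029852]), 'tool_rot': array([ 1.95138438e-01,  9.80775067e-01, -1.04113121e-03, -4.15787804e-04]), 'force': array([-0.55778623, -0.43373723,  0.36247163]), 'ft_torque': array([-0.02928281,  0.02855695, -0.04202286]), 'finger_gap': 1.0022574728178337}
scene {'camera_matrix': array([[498.09024352,   0.        , 276.86780912],
       [  0.        , 498.09024352, 208.13201693],
       [  0.        ,   0.        ,   1.        ]]), 'R': array([[ 0.41827692, -0.90811693,  0.01918475],
       [-0.61102656, -0.29693998, -0.73380732],
       [ 0.67207958,  0.29521227, -0.67908671]]), 't': array([-0.14162541,  0.40358322,  0.60358233])}
top {'camera_matrix': array([[452.4164656 ,   0.        , 281.63812728],
       [  0.        , 452.4164656 , 208.69574563],
       [  0.        ,   0.        ,   1.        ]]), 'R': array([[-0.01512732, -0.9994146 ,  0.03068582],
       [-0.99035287,  0.0107484 , -0.13815088],
       [ 0.13774019, -0.03247964, -0.98993571]]), 't': array([0.09200467, 0.52158705, 0.93608146])}
```

View pics/scene0.png

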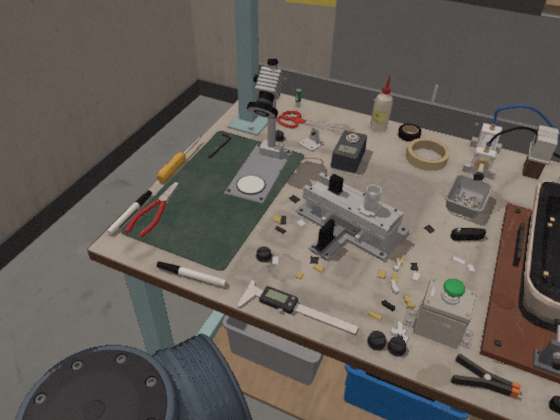

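View pics/top0.png

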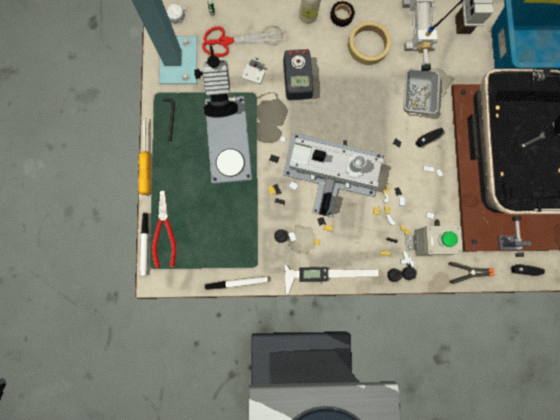

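Scene view: dispenser at ~(350,215), carrier grip ~(325,235), slide grip ~(336,185), white disc ~(250,185). Top view: disc at (230,162), slide grip (318,155), carrier grip ~(326,203), magazine (359,161). Now I'll measure.

```bash
cat > h.py <<'E'
import numpy as np,cv2
def pts(m,d,mask):
    v,u=np.nonzero(mask&(d>0)); z=d[v,u]; K=m["camera_matrix"]
    c=np.c_[(u-K[0,2])/K[0,0]*z,(v-K[1,2])/K[1,1]*z,z]
    return (c-m["t"])@m["R"], u,v
def proj(m,X):
    c=np.atleast_2d(X)@m["R"].T+m["t"]; K=m["camera_matrix"]
    return np.c_[c[:,0]/c[:,2]*K[0,0]+K[0,2],c[:,1]/c[:,2]*K[1,1]+K[1,2]]
def ray(m,u,v,h):
    K=m["camera_matrix"]; d=m["R"].T@np.array([(u-K[0,2])/K[0,0],(v-K[1,2])/K[1,1],1]); o=-m["R"].T@m["t"]
    return o+d*(h-o[2])/d[2]
E
python3 - <<'E'
from station import manip
from h import *
out={}
for n in ("top","scene"):
    f=np.load(f"pics/{n}0.npz"); p,d=f["p"],f["d"]; m=manip.camera_model(n)
    vis=p.copy()
    for i,t in enumerate(("dispenser","slide_grip","carrier","check_stand")):
        r=manip.regions_of(n,t)
        for k in r[:2]:
            P,u,v=pts(m,d,k["region"]); 
            print(n,t,round(k["p"],2),k["rect"],np.round(np.percentile(P,[2,50,98],axis=0),3).tolist() if len(P) else None)
        if r:
            out[n+t]=r[0]["region"]
            cs,_=cv2.findContours(r[0]["region"].astype(np.uint8),0,2)
            cv2.drawContours(vis,cs,-1,[(255,0,0),(0,255,0),(0,0,255),(255,255,0)][i],1)
    u0,v0,w,h=(190,50,210,180) if n=="top" else (210,50,210,220)
    cv2.imwrite(f"pics/{n}_seg.png",cv2.resize(vis[v0:v0+h,u0:u0+w,::-1],None,fx=2.7,fy=2.7,interpolation=cv2.INTER_CUBIC))
np.savez("pics/seg.npz",**out)
E
```

```text
top dispenser 0.65 [282.4, 131.7, 101.9, 83.0] [[0.529, -0.121, 0.005], [0.608, -0.022, 0.067], [0.684, 0.068, 0.108]]
top slide_grip 0.67 [304.9, 145.4, 75.7, 35.8] [[0.581, -0.118, 0.066], [0.614, -0.03, 0.07], [0.644, 0.025, 0.106]]
top carrier 0.84 [313.9, 176.9, 30.0, 41.9] [[0.512, -0.028, 0.01], [0.545, -0.009, 0.021], [0.595, 0.004, 0.069]]
top carrier 0.69 [152.5, 193.0, 23.7, 72.6] [[0.409, 0.316, 0.007], [0.476, 0.344, 0.012], [0.559, 0.363, 0.016]]
top check_stand 0.93 [192.2, 45.2, 59.7, 136.6] [[0.593, 0.158, 0.006], [0.699, 0.203, 0.014], [0.779, 0.247, 0.241]]
scene dispenser 0.64 [293.9, 174.1, 114.8, 88.4] [[0.521, -0.131, 0.002], [0.597, -0.045, 0.058], [0.66, 0.066, 0.113]]
scene slide_grip 0.92 [323.9, 177.1, 76.0, 51.3] [[0.582, -0.119, 0.063], [0.616, -0.021, 0.07], [0.638, 0.023, 0.106]]
scene carrier 0.6 [313.7, 216.0, 45.6, 35.4] [[0.513, -0.054, 0.01], [0.548, -0.014, 0.02], [0.61, 0.005, 0.067]]
scene check_stand 0.72 [221.8, 59.1, 66.7, 144.7] [[0.592, 0.159, 0.009], [0.708, 0.202, 0.016], [0.764, 0.244, 0.23]]
```

View pics/top_seg.png

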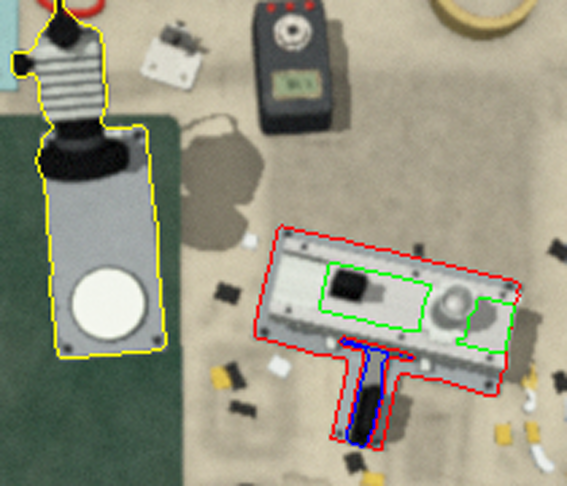

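View pics/scene_seg.png

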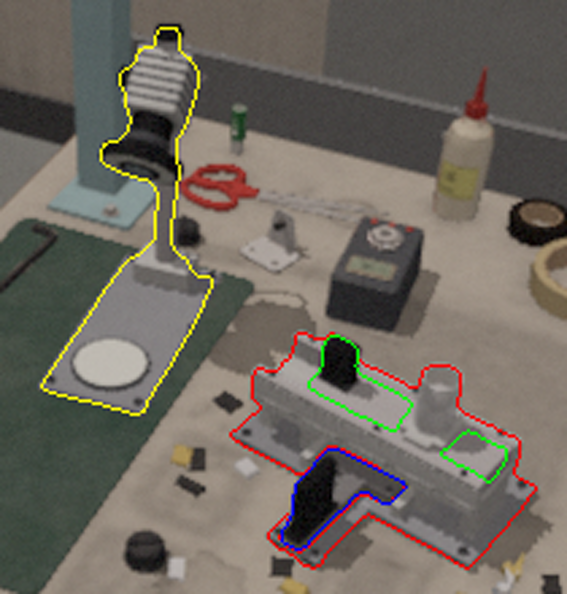

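```bash
python3 - <<'E'
from station import manip
from h import *
S=np.load("pics/seg.npz")
for n in ("top","scene"):
    f=np.load(f"pics/{n}0.npz"); p,d=f["p"],f["d"]; m=manip.camera_model(n)
    sl=np.zeros(d.shape,bool)
    disp=cv2.dilate((S[n+"dispenser"]).astype(np.uint8),np.ones((7,7)))>0
    P,u,v=pts(m,d,disp)
    dark=p[v,u].max(1)<70
    for nm,lo,hi,dk in (("bridge/slideway",.060,.080,0),("cgrip top",.058,.075,1),("sgrip",.098,.115,1),("sgrip all",.08,.115,1),("tube top",.110,.13,0),("foot",.004,.013,0)):
        k=(P[:,2]>lo)&(P[:,2]<hi)&((dark) if dk else ~dark)
        Q=P[k]
        if len(Q)<3: print(n,nm,len(Q));continue
        r=cv2.minAreaRect((Q[:,:2]*1000).astype(np.float32))
        print(n,nm,len(Q),np.round(Q.mean(0),4),"medz",np.round(np.median(Q[:,2]),4),"rect",np.round(r[0],1),np.round(r[1],1),round(r[2],1))
    k=np.all(p>200,2); c=S[n+"check_stand"]; P,u,v=pts(m,d,k&c)
    r=cv2.fitEllipse(np.c_[u,v][cv2.convexHull(np.c_[u,v].astype(np.int32),returnPoints=False)[:,0]].astype(np.float32))
    print(n,"disc",len(P),np.median(P,0),r,ray(m,*r[0],0.012), P[:,:2].max(0)-P[:,:2].min(0))
    k=c; P,u,v=pts(m,d,k); Q=P[(P[:,2]>.005)&(P[:,2]<.02)]
    r=cv2.minAreaRect((Q[:,:2]*1000).astype(np.float32)); print("stand foot",np.round(np.r_[r[0],r[1],r[2]],1))
    b=cv2.boxPoints(r); print(b)
E
```

```text
top bridge/slideway 1957 [ 0.6113 -0.0383  0.0701] medz 0.0701 rect [600.3 -25.6] [189.4  97.1] 76.1
top cgrip top 72 [ 0.5326 -0.0098  0.0658] medz 0.0659 rect [533.7  -8.7] [12.  37.7] 75.4
top sgrip 81 [0.624  0.0096 0.1046] medz 0.1051 rect [624.3   9.3] [24.5 14. ] 72.6
top sgrip all 107 [0.6227 0.0096 0.1009] medz 0.104 rect [624.3   9.3] [24.5 14. ] 72.6
top tube top 80 [ 0.6067 -0.0679  0.1164] medz 0.1171 rect [606.7 -67.9] [27.7 27.8] 14.6
top foot 1389 [ 0.6053 -0.0165  0.0086] medz 0.0085 rect [595.8 -28.8] [222.4 177.5] 79.4
top disc 518 [0.63142116 0.19933438 0.01517045] ((218.61082458496094, 121.38970947265625), (41.79364013671875, 110.50243377685547), 164.86834716796875) [0.72556483 0.22319361 0.012     ] [0.16728555 0.05553348]
stand foot [739.7 209.  303.   92.6   4.8]
[[584.81915 242.43398]
 [592.60724 150.11537]
 [894.58246 175.5902 ]
 [886.7944  267.9088 ]]
scene bridge/slideway 1906 [ 0.6047 -0.0423  0.0694] medz 0.0698 rect [584.9 -20.6] [191.1 129.9] 75.8
scene cgrip top 62 [ 0.5573 -0.0103  0.068 ] medz 0.0669 rect [600.9 -39.6] [107.7 154.2] 27.6
scene sgrip 91 [0.623  0.0085 0.1039] medz 0.1046 rect [624.4   8.5] [23.3 16.5] 83.3
scene sgrip all 190 [0.6213 0.008  0.0963] medz 0.0974 rect [624.4   8.7] [25.1 16.5] 83.3
scene tube top 132 [ 0.606  -0.0675  0.1152] medz 0.1154 rect [607.2 -67.1] [31.  27.3] 19.1
scene foot 1358 [ 0.5826 -0.0441  0.0086] medz 0.0086 rect [577.2 -35.6] [139.8 228.9] 4.6Traceback (most recent call last):
  File "<stdin>", line 17, in <module>
TypeError: 'NoneType' object is not subscriptable
```

```bash
python3 - <<'E'
from station import manip
from h import *
S=np.load("pics/seg.npz")
for n in ("top","scene"):
    f=np.load(f"pics/{n}0.npz"); p,d=f["p"],f["d"]; m=manip.camera_model(n)
    c=S[n+"check_stand"]
    k=(np.all(p>185,2)&c).astype(np.uint8)
    nc,l,st,ce=cv2.connectedComponentsWithStats(k); i=1+np.argmax(st[1:,4])
    cs,_=cv2.findContours((l==i).astype(np.uint8),0,1); e=cv2.fitEllipse(cs[0]); print(n,"disc",e,ray(m,*e[0],0.013))
    H,W=d.shape; P,u,v=pts(m,d,d>0)
    hm=np.zeros((H,W,3)); hm[v,u]=P
    k=(abs(hm[...,2]-.0095)<.0045)&c
    k=cv2.morphologyEx(k.astype(np.uint8),cv2.MORPH_OPEN,np.ones((5,5)))
    nc,l,st,ce=cv2.connectedComponentsWithStats(k); i=1+np.argmax(st[1:,4]); Q=hm[l==i]
    r=cv2.minAreaRect((Q[:,:2]*1000).astype(np.float32)); print("stand foot",np.round(np.r_[r[0],r[1],r[2]],1), np.round(cv2.boxPoints(r)).tolist())
    # bridge
    disp=cv2.dilate((S[n+"dispenser"]).astype(np.uint8),np.ones((7,7)))>0
    k=(abs(hm[...,2]-.0705)<.006)&disp
    k=cv2.morphologyEx(k.astype(np.uint8),cv2.MORPH_OPEN,np.ones((5,5)))
    nc,l,st,ce=cv2.connectedComponentsWithStats(k); i=1+np.argmax(st[1:,4]); Q=hm[l==i]
    r=cv2.minAreaRect((Q[:,:2]*1000).astype(np.float32)); print("bridge",len(Q),np.round(np.r_[r[0],r[1],r[2]],1), np.round(cv2.boxPoints(r)).tolist())
    k=(abs(hm[...,2]-.009)<.004)&disp
    k=cv2.morphologyEx(k.astype(np.uint8),cv2.MORPH_OPEN,np.ones((3,3)))
    # in dispenser frame
    th=np.radians(-13.5);R=np.array([[np.cos(th),-np.sin(th)],[np.sin(th),np.cos(th)]]);o=np.array([.616,-.029])
    L=(hm[k>0][:,:2]-o)@R*1000
    t=L[(L[:,0]<-60)&(L[:,0]>-125)&(abs(L[:,1])<40)]
    print("tongue x",np.percentile(t[:,0],[0,2,5]),"y edges",[np.round(np.percentile(t[(t[:,0]>a)&(t[:,0]<a+10)][:,1],[2,98]),1).tolist() for a in (-105,-95,-85,-75)])
    f2=L[(L[:,0]>-125)&(abs(L[:,0])<80)&(abs(L[:,1])<130)]; print("foot ext",np.percentile(f2,[1,99],axis=0))
    B=(hm[l==i][:,:2]-o)@R*1000; print("bridge ext",np.percentile(B,[1,99],axis=0))
    dark=(p.max(2)<70)&disp
    for nm,lo,hi in (("cg",.055,.075),("sg",.098,.112)):
        k=dark&(hm[...,2]>lo)&(hm[...,2]<hi); G=(hm[k][:,:2]-o)@R*1000; 
        if nm=="cg": G=G[G[:,0]<-50]
        print(nm,len(G),np.percentile(G,[2,50,98],axis=0).round(1).tolist())
E
```

```text
top disc ((229.50119018554688, 161.98443603515625), (24.459115982055664, 25.31406593322754), 81.09494018554688) [0.63165704 0.19863951 0.013     ]
stand foot [703.2 207.   48.4  57.8  66.9] [[667.0, 196.0], [720.0, 173.0], [739.0, 218.0], [686.0, 241.0]]
bridge 1011 [6.238e+02 6.000e-01 1.223e+02 6.230e+01 7.660e+01] [[579.0, -52.0], [640.0, -66.0], [668.0, 53.0], [608.0, 67.0]]
tongue x [-106.07757401 -104.31338873 -103.45915125] y edges [[-19.1, 21.6], [-20.0, 21.9], [-17.2, 22.3], [-19.3, 21.7]]
foot ext [[ -77.22016845 -102.0008558 ]
 [  60.44033976  103.81691292]]
bridge ext [[-30.16315941 -28.39955958]
 [ 30.48721889  87.60266052]]
cg 74 [[-102.9, -5.2], [-86.2, -0.9], [-67.3, 6.5]]
sg 81 [[-7.5, 27.8], [-1.3, 39.5], [5.8, 50.3]]Traceback (most recent call last):
  File "<stdin>", line 8, in <module>
    return _wrapfunc(a, 'argmax', axis=axis, out=out, **kwds)
    return bound(*args, **kwds)
ValueError: attempt to get argmax of an empty sequence
```

Dispenser origin is about (0.616, -0.029) with yaw -13.5°. The given sizes agree with this: tongue end at -106, bridge edge at -30, carrier grip at -86/0, slide grip at y ≈ 39. The disc is at (0.632, 0.199). Next I work out the approach for the push.

```bash
cat > mv.py <<'E'
import numpy as np
from scipy.spatial.transform import Rotation as Rn
O=np.array([.616,-.029]);th=np.radians(-13.5);XD=np.array([np.cos(th),np.sin(th)]);YD=np.array([-np.sin(th),np.cos(th)])
def D(x,y,z): return np.r_[O+XD*x+YD*y,z]
def rot(yaw):  # carrier x direction yaw; tool x = -carrier x, tool y = carrier y, z down
    c,s=np.cos(yaw),np.sin(yaw); return Rn.from_matrix(np.array([[-c,-s,0],[-s,c,0],[0,0,-1]]))
def inc(s,p,yaw):
    R=Rn.from_quat(s["tool_rot"]); return np.round(R.inv().apply(p-s["tcp_pos"]),4),np.round((R.inv()*rot(yaw)).as_rotvec(),4)
E
python3 - <<'E'
from station import manip
from mv import *
s=manip.sense(); print(inc(s,D(0,.0005,.20),th)); print(s["t"])
E
```

```text
(array([-0.5801, -0.4155,  0.0313]), array([-1.000e-04,  0.000e+00, -1.572e-01]))
0.5
```

Request:
play_rows --increments '[[[-0.02,-0.015,0],[0,0,-0.02],0],[[-0.05,-0.036,0],[0,0,-0.05],0],[[-0.085,-0.06,0],[0,0,-0.08],0],[[-0.12,-0.085,0],[0,0,-0.12],0],[[-0.155,-0.11,0],[0,0,-0.157],0],[[-0.19,-0.135,0],[0,0,-0.157],0],[[-0.225,-0.16,0],[0,0,-0.157],0],[[-0.26,-0.185,0],[0,0,-0.157],0],[[-0.29,-0.21,0],[0,0,-0.157],0],[[-0.31,-0.222,0],[0,0,-0.157],0]]'

```text
t: 1.5
tcp_pos: [0.4417, 0.2512, 0.2315]
tool_rot: [0.119, 0.993, -0.0, 0.0]
force: [0.4, 1.3, 0.8]
finger_gap: -0.005
```

```bash
python3 - <<'E'
from station import manip
from mv import *
s=manip.sense(); print(inc(s,D(0,.0005,.20),th)); print(s["t"],s["tcp_pos"],s["finger_gap"],s["force"])
E
```

```text
(array([-0.2355, -0.2306,  0.0317]), array([-0.0004,  0.0005, -0.0025]))
1.5 [0.44168222 0.25115466 0.23151339] -0.005335833374723732 [0.38266918 1.2594912  0.7736698 ]
```

Request:
play_rows --increments '[[[-0.02,-0.02,0],[0,0,0],0],[[-0.05,-0.05,0],[0,0,0],0],[[-0.08,-0.08,0.005],[0,0,0],0],[[-0.11,-0.11,0.01],[0,0,0],0],[[-0.14,-0.14,0.015],[0,0,0],0],[[-0.17,-0.17,0.02],[0,0,0],0],[[-0.2,-0.2,0.025],[0,0,0],0],[[-0.225,-0.22,0.03],[0,0,0],0],[[-0.2355,-0.2306,0.0317],[0,0,-0.0025],0],[[-0.2355,-0.2306,0.0317],[0,0,-0.0025],0]]'

```text
t: 2.5
tcp_pos: [0.6163, -0.0271, 0.1992]
tool_rot: [0.118, 0.993, -0.0, -0.0]
force: [-0.5, -0.3, 0.9]
finger_gap: -0.002
```

```bash
python3 - <<'E'
from station import manip
from mv import *
import cv2
s=manip.sense(); print(inc(s,D(0,.0005,.085),th)); print(s["t"],s["tcp_pos"],s["force"])
for n in ("wrist","scene"):
    p,d=manip.snapshot(n); cv2.imwrite(f"pics/{n}1.png",p[:,:,::-1])
E
```

```text
(array([-1.000e-04, -1.400e-03,  1.142e-01]), array([-0.    , -0.0001, -0.0001]))
2.5 [ 0.61634319 -0.02712983  0.19918629] [-0.45404787 -0.31914117  0.86110389]
```

View pics/wrist1.png

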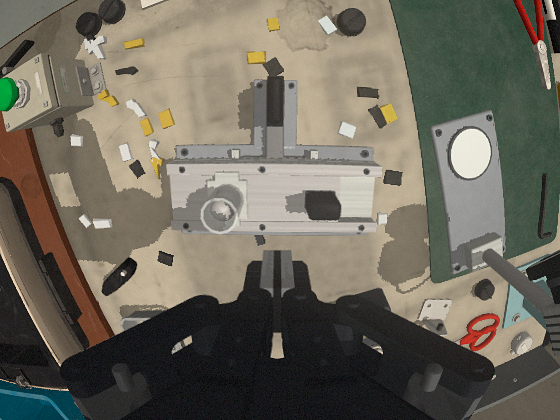

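View pics/scene1.png

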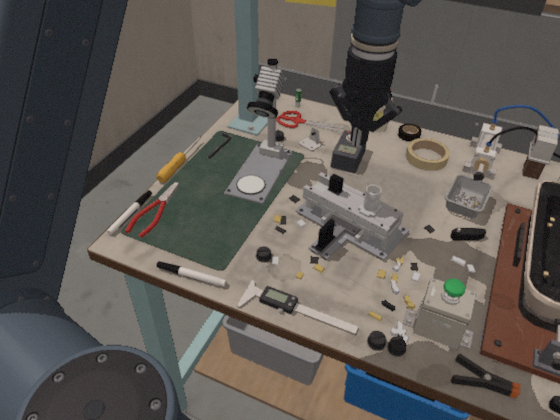

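Wrist view: dispenser square to the picture; finger tips at (277,260), between the tube (right edge ~242) and the slide grip (left edge ~305). I'll check the finger width against height from the wrist depth.

```bash
python3 - <<'E'
from station import manip
from mv import *
s=manip.sense(); m=manip.camera_model("wrist"); p,d=manip.snapshot("wrist")
K=m["camera_matrix"]; v,u=np.nonzero((d>0)&(d<.35))
x=(u-K[0,2])/K[0,0]; y=(v-K[1,2])/K[1,1]; r=np.hypot(x,y); k=(r<1.4); x,y,r,u,v=[a[k] for a in (x,y,r,u,v)]
z=d[v,u]; t=np.tan(r)/np.maximum(r,1e-9)
P=(np.c_[x*t*z,y*t*z,z]-m["t"])@m["R"]
L=Rn.from_quat(s["tool_rot"]).inv().apply(P-s["tcp_pos"])*1000
near=(abs(L[:,0])<40)&(abs(L[:,1])<60)
for a in range(-110,10,8):
    k=near&(L[:,2]>a)&(L[:,2]<=a+8)
    if k.sum()>5: print(a,k.sum(),np.percentile(L[k],[2,98],axis=0)[:,:2].round(0).tolist())
W=np.c_[(P[:,:2]-O)@np.c_[XD,YD],P[:,2]]*1000
dark=p[v,u].max(1)<70
for nm,k in (("sgrip",(abs(W[:,0])<20)&(abs(W[:,1]-40)<25)&(abs(W[:,2]-105)<5)),("tube",(abs(W[:,0])<25)&(abs(W[:,1]+40)<25)&(W[:,2]>108)&(W[:,2]<125)),("cgrip",dark&(abs(W[:,0]+88)<30)&(abs(W[:,1])<20)&(abs(W[:,2]-67)<5))):
    print(nm,k.sum(),np.percentile(W[k],[2,50,98],axis=0).round(1).tolist())
E
```

```text
-110 867 [[18.0, -19.0], [20.0, 18.0]]
-102 7481 [[2.0, -55.0], [20.0, 54.0]]
-94 9723 [[1.0, -57.0], [18.0, 57.0]]
-86 6468 [[1.0, -55.0], [17.0, 55.0]]
-78 6360 [[-8.0, -50.0], [17.0, 49.0]]
-70 3577 [[-9.0, -45.0], [17.0, 44.0]]
-62 4728 [[-9.0, -38.0], [12.0, 37.0]]
-54 2830 [[-9.0, -33.0], [13.0, 32.0]]
-46 945 [[-9.0, -24.0], [13.0, 21.0]]
-38 675 [[-10.0, -13.0], [11.0, 11.0]]
-30 606 [[6.0, -14.0], [11.0, 13.0]]
-22 532 [[6.0, -13.0], [11.0, 13.0]]
-14 409 [[6.0, -13.0], [11.0, 12.0]]
-6 35 [[10.0, -7.0], [11.0, 5.0]]
sgrip 651 [[-5.2, 26.1, 101.4], [1.3, 37.9, 105.7], [9.5, 50.5, 107.2]]
tube 838 [[-12.2, -54.3, 108.2], [1.6, -41.3, 116.0], [15.0, -27.2, 119.7]]
cgrip 577 [[-100.4, -5.6, 63.7], [-81.6, -0.5, 66.5], [-63.7, 5.4, 68.4]]
```

Request:
play_rows --increments '[[[0,-0.0015,0.02],[0,0,0],0],[[0,-0.0015,0.045],[0,0,0],0],[[0,-0.0015,0.07],[0,0,0],0],[[0,-0.0015,0.09],[0,0,0],0],[[0,-0.0015,0.105],[0,0,0],0],[[0,-0.0015,0.111],[0,0,0],0],[[0,-0.0015,0.111],[0,0,0],0]]'

```text
t: 3.35
tcp_pos: [0.6148, -0.0262, 0.0882]
tool_rot: [0.116, 0.993, 0.0, -0.001]
force: [-0.5, 0.9, 0.1]
finger_gap: 0.005
```

Request:
play_rows --increments '[[[0,0.004,0],[0,0,0],0],[[0,0.008,0],[0,0,0],0],[[0,0.012,0],[0,0,0],0],[[0,0.016,0],[0,0,0],0],[[0,0.02,0],[0,0,0],0],[[0,0.024,0],[0,0,0],0],[[0,0.028,0],[0,0,0],0],[[0,0.032,0],[0,0,0],0],[[0,0.036,0],[0,0,0],0],[[0,0.04,0],[0,0,0],0]]'

```text
t: 4.35
tcp_pos: [0.6249, 0.0121, 0.0886]
tool_rot: [0.116, 0.993, -0.0, 0.0]
force: [1.6, -3.3, 2.1]
finger_gap: -0.002
```

```bash
python3 - <<'E'
from station import manip
from mv import *
s=manip.sense(); print(s["t"],s["tcp_pos"],(s["tcp_pos"][:2]-O)@np.c_[XD,YD],s["force"])
E
```

```text
4.35 [0.62488101 0.01213743 0.0885649 ] [-0.00096772  0.04207403] [ 1.57566555 -3.32498177  2.12604795]
```

Request:
play_rows --increments '[[[0,0.003,0],[0,0,0],0],[[0,0.005,0],[0,0,0],0],[[0,0.007,0],[0,0,0],0],[[0,0.009,0],[0,0,0],0],[[0,0.011,0],[0,0,0],0],[[0,0.012,0],[0,0,0],0]]'

```text
t: 4.95
tcp_pos: [0.6271, 0.0225, 0.0885]
tool_rot: [0.116, 0.993, -0.001, -0.0]
force: [0.2, -7.2, 1.0]
finger_gap: 0.0
```

Request:
play_rows --increments '[[[0,0.001,0],[0,0,0],0],[[0,0.002,0],[0,0,0],0],[[0,0.002,0],[0,0,0],0]]'

```text
t: 5.25
tcp_pos: [0.6271, 0.0225, 0.0885]
tool_rot: [0.116, 0.993, -0.002, -0.001]
force: [-0.4, -10.5, -0.0]
finger_gap: -0.0
```

```bash
python3 - <<'E'
from station import manip
from mv import *
import cv2
s=manip.sense(); print(s["t"],s["tcp_pos"],(s["tcp_pos"][:2]-O)@np.c_[XD,YD],s["force"])
for n in ("wrist","scene"):
    p,d=manip.snapshot(n); cv2.imwrite(f"pics/{n}2.png",p[:,:,::-1] if n=="wrist" else cv2.resize(p[150:280,270:430,::-1],None,fx=4,fy=4))
E
```

```text
5.25 [0.6271258  0.0225434  0.08850288] [-0.00121417  0.05271652] [ -0.36787621 -10.54881097  -0.01703372]
```

View pics/wrist2.png

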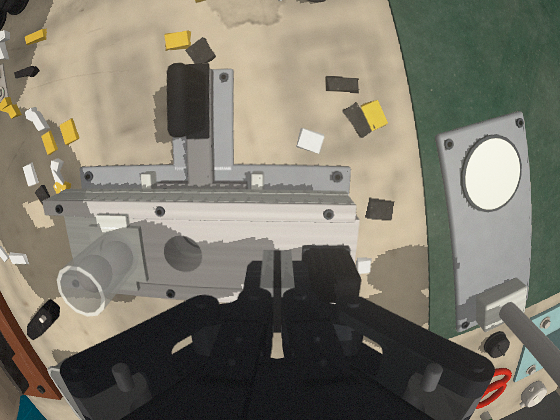

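View pics/scene2.png

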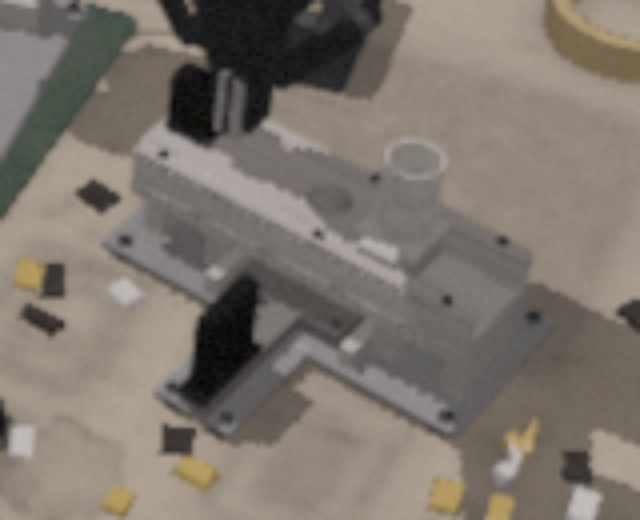

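The slide sits at its stop: the TCP stayed still while the force rose to 10.5 N. Wrist view: the slide's hole at (183,253) is empty, and the carrier grip at (188,100) hasn't moved. Now back off, lift and go over the carrier grip.

Request:
play_rows --increments '[[[0,-0.004,0],[0,0,0],0],[[0,-0.006,0],[0,0,0],0],[[0,-0.006,-0.03],[0,0,0],0],[[0,-0.006,-0.065],[0,0,0],0],[[0.02,-0.02,-0.09],[0,0,0],0.5],[[0.05,-0.035,-0.095],[0,0,0],1],[[0.075,-0.05,-0.095],[0,0,0],1],[[0.085,-0.055,-0.095],[0,0,0],1],[[0.085,-0.055,-0.095],[0,0,0],1]]'

```text
t: 6.25
tcp_pos: [0.531, -0.0078, 0.1836]
tool_rot: [0.117, 0.993, 0.0, -0.001]
force: [0.1, 0.8, -0.6]
finger_gap: 0.845
```

```bash
python3 - <<'E'
from station import manip
from mv import *
import cv2
s=manip.sense(); print(s["t"],s["tcp_pos"],(s["tcp_pos"][:2]-O)@np.c_[XD,YD],s["force"],s["finger_gap"]); m=manip.camera_model("wrist")
p,d=manip.snapshot("wrist"); cv2.imwrite(f"pics/wrist3.png",p[:,:,::-1])
K=m["camera_matrix"]; v,u=np.nonzero((d>0)&(d<.45))
x=(u-K[0,2])/K[0,0]; y=(v-K[1,2])/K[1,1]; r=np.hypot(x,y); k=(r<1.4); x,y,r,u,v=[a[k] for a in (x,y,r,u,v)]
z=d[v,u]; t=np.tan(r)/np.maximum(r,1e-9)
P=(np.c_[x*t*z,y*t*z,z]-m["t"])@m["R"]
W=np.c_[(P[:,:2]-O)@np.c_[XD,YD],P[:,2]]*1000
dark=p[v,u].max(1)<70
k=dark&(abs(W[:,0]+88)<30)&(abs(W[:,1])<20)&(abs(W[:,2]-67)<2.5)
print(k.sum(),np.percentile(W[k],[2,50,98],axis=0).round(1).tolist())
G=W[k]; r=cv2.minAreaRect(G[:,:2].astype(np.float32)); print(r)
p,d=manip.snapshot("scene"); cv2.imwrite("pics/scene3.png",cv2.resize(p[150:280,270:430,::-1],None,fx=4,fy=4))
E
```

```text
6.25 [ 0.53097817 -0.00782468  0.18358069] [-0.08761595  0.00074229] [ 0.11874307  0.8141231  -0.57336246] 0.8451143592013142
557 [[-100.5, -6.2, 64.8], [-83.8, -1.1, 66.8], [-64.8, 4.7, 68.3]]
((-82.66187286376953, -0.6756038665771484), (11.079147338867188, 38.84619140625), 89.62690734863281)
```

View pics/wrist3.png

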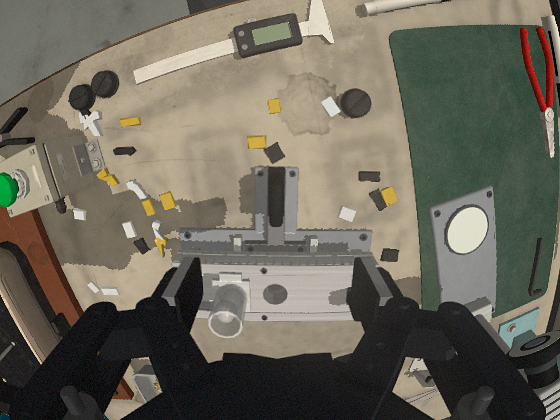

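View pics/scene3.png

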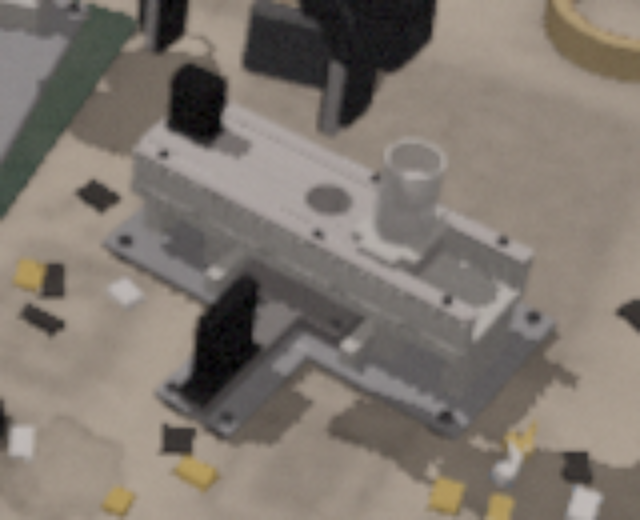

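Request:
play_rows --increments '[[[0,-0.0015,0.025],[0,0,0],1],[[-0.001,-0.0015,0.06],[0,0,0],1],[[-0.001,-0.0015,0.095],[0,0,0],0.8],[[-0.001,-0.0015,0.125],[0,0,0],0.7],[[-0.001,-0.0015,0.145],[0,0,0],0.6],[[-0.001,-0.0015,0.1555],[0,0,0],0.5],[[-0.001,-0.0015,0.1555],[0,0,0],0.5]]'

```text
t: 7.05
tcp_pos: [0.5334, -0.0098, 0.0264]
tool_rot: [0.116, 0.993, 0.0, -0.001]
force: [1.0, -0.1, 0.2]
finger_gap: 0.498
```

Request:
play_rows --increments '[[[0,0,0],[0,0,0],0.4],[[0,0,0],[0,0,0],0.3],[[0,0,0],[0,0,0],0.25],[[0,0,0],[0,0,0],0.2],[[0,0,0],[0,0,0],0.15],[[0,0,0],[0,0,0],0.1],[[0,0,0],[0,0,0],0.05],[[0,0,0],[0,0,0],0],[[0,0,0],[0,0,0],0],[[0,0,0],[0,0,0],0]]' --force 40

```text
t: 8.05
tcp_pos: [0.5335, -0.0102, 0.0288]
tool_rot: [0.116, 0.993, -0.0, 0.001]
force: [-0.4, 0.5, 4.8]
finger_gap: 0.132
```

```bash
python3 - <<'E'
from station import manip
from mv import *
import cv2
s=manip.sense(); print(s["t"],s["tcp_pos"],(s["tcp_pos"][:2]-O)@np.c_[XD,YD],s["force"],s["finger_gap"],s["ft_torque"]); print(inc(s,s["tcp_pos"],th))
p,d=manip.snapshot("wrist"); cv2.imwrite(f"pics/wrist4.png",p[:,:,::-1])
E
```

```text
8.05 [ 0.53345142 -0.01016754  0.02877459] [-0.0846641  -0.00095847] [-0.41010846  0.50698573  4.76093612] 0.13235485704053432 [ 0.05426371  0.09724029 -0.03760446]
(array([0., 0., 0.]), array([0.    , 0.0011, 0.0022]))
```

View pics/wrist4.png

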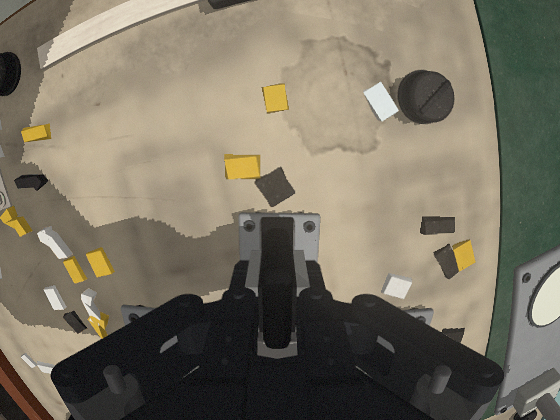

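Grip taken (opening 0.13 ≈ 11-12 mm), gripper centred on the carrier's black grip. Drawing straight out.

Request:
play_rows --increments '[[[0.001,0,-0.0005],[0,0,0],0],[[0.004,0,-0.001],[0,0,0],0],[[0.008,0,-0.001],[0,0,0],0],[[0.013,0,-0.001],[0,0,0],0],[[0.019,0,-0.001],[0,0,0],0],[[0.025,0,-0.001],[0,0,0],0],[[0.031,0,-0.001],[0,0,0],0],[[0.036,0,-0.001],[0,0,0],0],[[0.039,0,-0.001],[0,0,0],0],[[0.04,0,-0.001],[0,0,0],0]]'

```text
t: 9.1
tcp_pos: [0.4936, -0.0006, 0.0291]
tool_rot: [0.116, 0.993, 0.0, -0.0]
force: [-0.1, 0.2, -1.7]
finger_gap: 0.137
```

```bash
python3 - <<'E'
from station import manip
from mv import *
s=manip.sense(); print(s["t"],s["tcp_pos"],(s["tcp_pos"][:2]-O)@np.c_[XD,YD],s["force"],s["finger_gap"],s["ft_torque"]); print(inc(s,s["tcp_pos"],th))
E
```

```text
9.1 [ 0.49358307 -0.00064889  0.02908033] [-0.12565297 -0.00100989] [-0.11574249  0.16676624 -1.70554121] 0.13686709112255618 [ 0.01215113  0.04848211 -0.01522202]
(array([0., 0., 0.]), array([-0.    , -0.0007,  0.0024]))
```

Request:
play_rows --increments '[[[0.001,0,0],[0,0,0],0],[[0.004,0,0],[0,0,0],0],[[0.008,0,0],[0,0,0],0],[[0.013,0,0],[0,0,0],0],[[0.019,0,0],[0,0,0],0],[[0.025,0,0],[0,0,0],0],[[0.031,0,0],[0,0,0],0],[[0.035,0,0],[0,0,0],0],[[0.038,0,0],[0,0,0],0],[[0.039,0,0],[0,0,0],0]]'

```text
t: 10.1
tcp_pos: [0.4558, 0.0083, 0.0291]
tool_rot: [0.116, 0.993, 0.0, -0.0]
force: [-0.5, -0.6, -2.0]
finger_gap: 0.133
```

```bash
python3 - <<'E'
from station import manip
from mv import *
import cv2
s=manip.sense(); print(s["t"],s["tcp_pos"],(s["tcp_pos"][:2]-O)@np.c_[XD,YD],s["force"],s["finger_gap"],s["ft_torque"]); print(inc(s,s["tcp_pos"],th))
p,d=manip.snapshot("top"); cv2.imwrite(f"pics/top5.png",cv2.resize(p[110:280,200:410,::-1],None,fx=3.5,fy=3.5))
p,d=manip.snapshot("scene"); cv2.imwrite(f"pics/scene5.png",p[:,:,::-1])
E
```

```text
10.1 [0.45581273 0.00830288 0.02913145] [-0.16446946 -0.00112278] [-0.53737075 -0.5599089  -1.95349675] 0.13345846472560483 [ 0.0143441   0.03311119 -0.00401984]
(array([0., 0., 0.]), array([-0.    , -0.0003,  0.0023]))
```

View pics/top5.png

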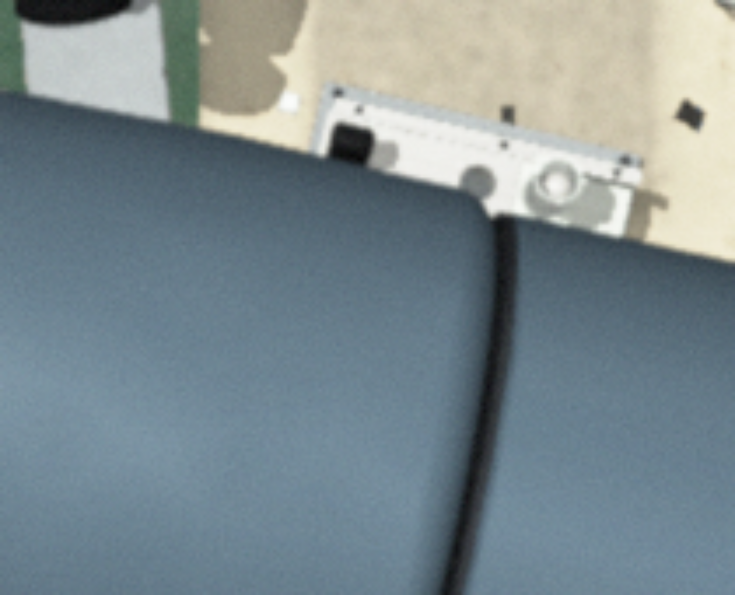

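View pics/scene5.png

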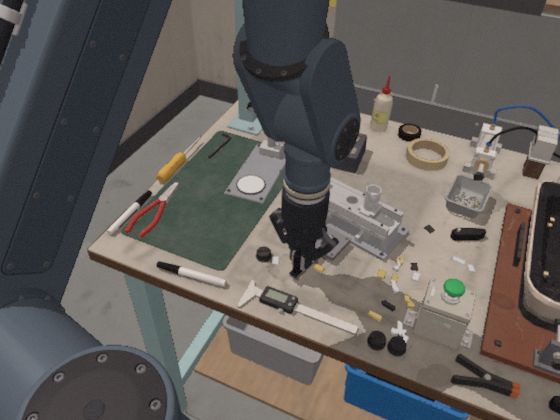

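Slide is still at its stop, carrier is drawn 80 mm. Lifting level.

Request:
play_rows --increments '[[[0,0,-0.001],[0,0,0],0],[[0,0,-0.004],[0,0,0],0],[[0,0,-0.01],[0,0,0],0],[[0,0,-0.02],[0,0,0],0],[[0,0,-0.032],[0,0,0],0],[[0,0,-0.044],[0,0,0],0],[[0,0,-0.056],[0,0,0],0],[[0,0,-0.066],[0,0,0],0],[[0,0,-0.072],[0,0,0],0],[[0,0,-0.075],[0,0,0],0]]'

```text
t: 11.2
tcp_pos: [0.4565, 0.0081, 0.105]
tool_rot: [0.116, 0.993, -0.0, 0.001]
force: [-0.9, -0.3, -2.6]
finger_gap: 0.136
```

```bash
python3 - <<'E'
from station import manip
from mv import *
import cv2
s=manip.sense(); print(s["t"],s["tcp_pos"],s["force"],s["finger_gap"],s["ft_torque"]); 
print(inc(s,np.r_[s["tcp_pos"][0],.218,.104],th),inc(s,np.array([.549,.218,.104]),th))
p,d=manip.snapshot("scene"); cv2.imwrite(f"pics/scene6.png",cv2.resize(p[150:290,230:400,::-1],None,fx=4,fy=4))
E
```

```text
11.2 [0.45646753 0.00813923 0.10497548] [-0.87501902 -0.34517411 -2.59020251] 0.13604883031682719 [-0.0096134   0.09934462 -0.00768384]
(array([0.0485, 0.2042, 0.0009]), array([-0.    ,  0.0013,  0.0024])) (array([-0.0415,  0.2256,  0.001 ]), array([-0.    ,  0.0013,  0.0024]))
```

View pics/scene6.png

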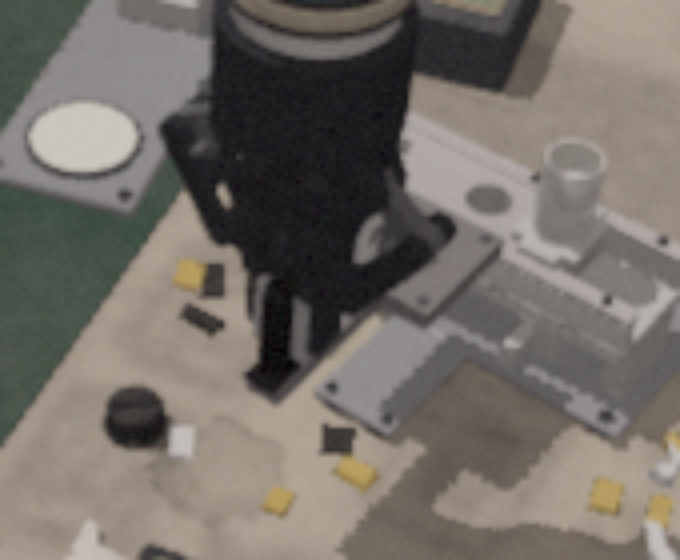

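Carrier is lifted and looks level; the ball shows behind the fingers at ~(375,240). Now moving left at constant x, smoothly.

Request:
play_rows --increments '[[[0.0007,0.0029,0],[0,0,0],0],[[0.0021,0.0088,0],[0,0,0],0],[[0.0042,0.0175,0],[0,0,0],0],[[0.0068,0.0282,0],[0,0,0],0],[[0.0098,0.0408,0],[0,0,0],0],[[0.0131,0.0545,0],[0,0,0],0],[[0.0163,0.068,0],[0,0,0],0],[[0.0196,0.0817,0],[0,0,0],0],[[0.0229,0.0953,0],[0,0,0],0],[[0.0262,0.1089,0],[0,0,0],0]]'

```text
t: 12.25
tcp_pos: [0.4555, 0.1219, 0.104]
tool_rot: [0.116, 0.993, 0.0, -0.0]
force: [-0.2, 0.1, -2.1]
finger_gap: 0.13
```

Request:
play_rows --increments '[[[0.0033,0.0136,0],[0,0,0],0],[[0.0063,0.0263,0],[0,0,0],0],[[0.0091,0.0379,0],[0,0,0],0],[[0.0117,0.0486,0],[0,0,0],0],[[0.014,0.0583,0],[0,0,0],0],[[0.0161,0.0671,0],[0,0,0],0],[[0.018,0.0749,0],[0,0,0],0],[[0.0196,0.0817,0],[0,0,0],0],[[0.0208,0.0865,0],[0,0,0],0],[[0.0215,0.0895,0],[0,0,0],0]]'

```text
t: 13.25
tcp_pos: [0.4557, 0.2126, 0.1041]
tool_rot: [0.116, 0.993, -0.0, 0.0]
force: [-0.1, -0.7, -2.4]
finger_gap: 0.135
```

```bash
python3 - <<'E'
from station import manip
from mv import *
import cv2
s=manip.sense(); print(s["t"],s["tcp_pos"],s["force"],s["finger_gap"],s["ft_torque"]); 
print(inc(s,np.array([.549,.218,.104]),th))
p,d=manip.snapshot("scene"); cv2.imwrite(f"pics/scene7.png",cv2.resize(p[100:260,170:340,::-1],None,fx=3.7,fy=3.7))
E
```

```text
13.25 [0.45568215 0.21259125 0.10410047] [-0.07334712 -0.66098718 -2.3673769 ] 0.13488403321321787 [ 0.03741958  0.06544811 -0.00610201]
(array([-0.0895,  0.0268,  0.0001]), array([-0.    ,  0.    ,  0.0025]))
```

View pics/scene7.png

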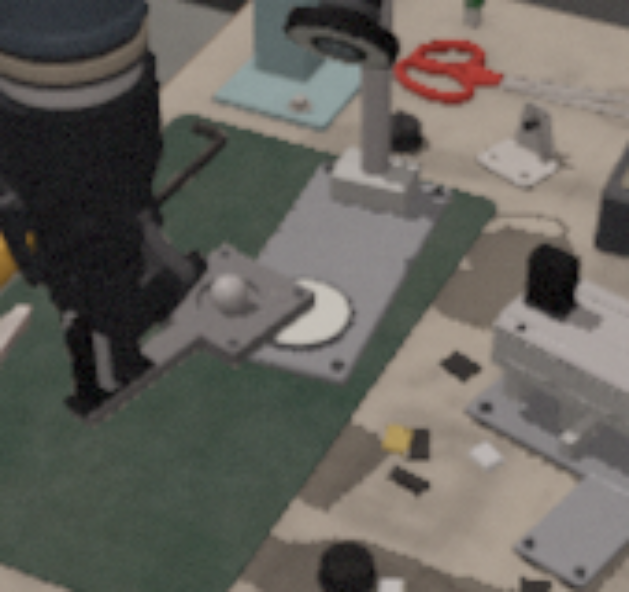

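The ball lies in the pocket at ~(232,292) of the crop, the plate looks level. Moving forward over the disc.

Request:
play_rows --increments '[[[-0.0018,0.0005,0],[0,0,0],0],[[-0.007,0.002,0],[0,0,0],0],[[-0.016,0.005,0],[0,0,0],0],[[-0.028,0.0085,0],[0,0,0],0],[[-0.041,0.0125,0],[0,0,0],0],[[-0.054,0.0165,0],[0,0,0],0],[[-0.066,0.02,0],[0,0,0],0],[[-0.077,0.0232,0],[0,0,0],0],[[-0.085,0.0255,0],[0,0,0],0],[[-0.089,0.0267,0],[0,0,0],0]]'

```text
t: 14.3
tcp_pos: [0.5498, 0.2176, 0.104]
tool_rot: [0.117, 0.993, 0.0, 0.0]
force: [0.4, -0.5, -1.4]
finger_gap: 0.137
```

Request:
play_rows --increments '[[[-0.0005,0,0],[0,0,0],0],[[-0.0005,0,0],[0,0,0],0],[[-0.0005,0,0],[0,0,0],0]]'

```text
t: 14.6
tcp_pos: [0.5481, 0.2175, 0.104]
tool_rot: [0.116, 0.993, -0.0, -0.001]
force: [-0.1, -0.3, -1.5]
finger_gap: 0.136
```

```bash
python3 - <<'E'
from station import manip
from mv import *
from h import *
s=manip.sense(); print(s["t"],s["tcp_pos"],s["force"],s["finger_gap"],s["ft_torque"]); 
p,d=manip.snapshot("scene"); m=manip.camera_model("scene"); np.savez("pics/scene8.npz",p=p,d=d)
P,u,v=pts(m,d,d>0)
k=(np.hypot(P[:,0]-.632,P[:,1]-.199)<.055)&(P[:,2]>.06)&(P[:,2]<.13)
Q=P[k]; print(k.sum(),np.percentile(Q,[2,50,98],axis=0))
pl=Q[(Q[:,2]<.098)]; A=np.c_[pl[:,:2]-[.632,.199],np.ones(len(pl))]; c=np.linalg.lstsq(A,pl[:,2],rcond=None)[0]; res=abs(pl[:,2]-A@c); g=res<.002; c=np.linalg.lstsq(A[g],pl[g,2],rcond=None)[0]; print("plane",c,g.sum())
r=cv2.minAreaRect((pl[g][:,:2]*1000).astype(np.float32)); print("plate rect",r)
b=Q[Q[:,2]>.1]; print("ball pts",len(b),b.mean(0),b.max(0))
vis=p.copy()
from mv import rot
pk=np.r_[s["tcp_pos"][:2]+XD*.0847,.1]; print("pocket pred",pk)
for X,cl in ((pk,(255,0,0)),([.6317,.1986,.1],(0,255,0)),([.6317,.1986,.012],(0,255,255))):
    q=proj(m,X)[0]; cv2.circle(vis,tuple(int(round(a)) for a in q),2,cl,1)
cv2.imwrite("pics/scene8.png",cv2.resize(vis[80:240,190:360,::-1],None,fx=3.7,fy=3.7,interpolation=cv2.INTER_CUBIC))
p,d=manip.snapshot("top");cv2.imwrite("pics/top8.png",p[:,:,::-1])
E
```

```text
14.6 [0.54812831 0.21751473 0.10400436] [-0.06938758 -0.29521832 -1.52890442] 0.13563883911792662 [ 0.04715761  0.05957939 -0.01156068]
703 [[0.58166938 0.16222619 0.08443976]
 [0.62414122 0.1912441  0.09294656]
 [0.66607883 0.2195413  0.10816635]]
plane [0.01270992 0.02184602 0.09270902] 374
plate rect ((622.236083984375, 196.99639892578125), (61.3924674987793, 90.431884765625), 79.03089904785156)
ball pts 61 [0.62740708 0.19390985 0.1054696 ] [0.63683854 0.20457567 0.11142007]
pocket pred [0.63048804 0.19774191 0.1       ]
```

View pics/scene8.png

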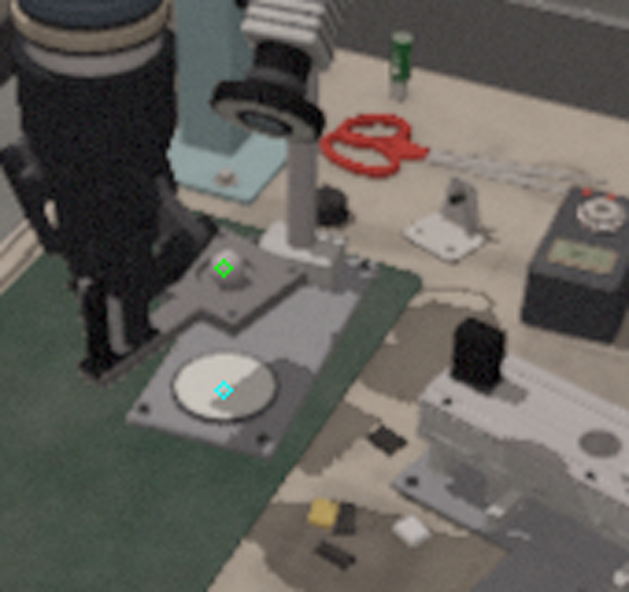

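View pics/top8.png

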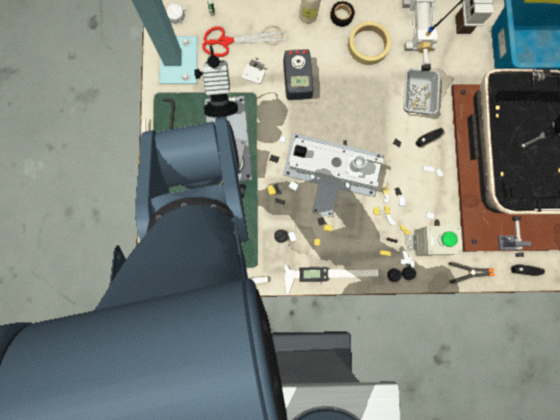

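The ball (scene crop ~(225,265)) sits on the predicted view spot. Plate top is 93 mm up and tilted ~0.025 rad. I'll let it settle and recheck the reading.

Request:
play_rows --increments '[[[0,0,0],[0,0,0],0],[[0,0,0],[0,0,0],0],[[0,0,0],[0,0,0],0],[[0,0,0],[0,0,0],0],[[0,0,0],[0,0,0],0]]'

```text
t: 15.2
tcp_pos: [0.5489, 0.2175, 0.1041]
tool_rot: [0.116, 0.993, -0.0, -0.0]
force: [-0.2, -0.6, -1.3]
finger_gap: 0.133
```

```bash
python3 - <<'E'
from station import manip
s=manip.sense(); print(s["t"],s["tcp_pos"],s["force"],s["finger_gap"],abs(s["qd"]).max())
manip.sign_off()
E
```

```text
15.2 [0.54891731 0.21753535 0.10411143] [-0.18157615 -0.56880204 -1.34750958] 0.13302888151785314 0.0012397435872902275
the job is handed in; nothing more can be done
```

I handed the job in at 15.2 s, with the carrier held over the white disc, the ball in its pocket and no failed check. The sign-off gives no verdict.

- **Slide:** I pushed it with the shut fingers to its far stop, where the force rose to 10.5 N with no further travel. The slide's hole was then seen empty, and in later pictures the slide was still at its stop.
- **Carrier:** I gripped it at 40 N, drew it about 80 mm straight out, lifted it, and carried it level to the check camera.

| Last check | Result | Allowed |
|---|---|---|
| Pocket from the view spot, horizontally | about 2 mm | under 20 mm |
| Pocket height above the worktop | about 0.0995 m | 0.08 to 0.12 m |
| Tilt, fitted from depth | about 0.025 rad | under 0.1 rad |
| Highest joint speed (arm at rest) | about 0.001 rad/s | carrier under 0.02 m/s |

- **Not seen directly:** The ball was hidden from the cameras at the moment it dropped. It showed in the pocket in the scene pictures over the mat and over the disc.
- **Top camera:** The arm blocked its view of the pocket at the end, so the final position rests on the scene camera and the arm's own position reading.
- **Small disagreement:** The carrier grip measured up to about 5 mm from its nominal position, depending on the camera, so the 2 mm figure may be off by a few millimetres.

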